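Shingle the green soap swatch set on its tray

TASK

Put the four green soap slices on the beech display tray as a swatch row, running from palest to darkest: lay the palest one first, flat against the tray's raised end stop, then lean each next darker one on the slice before it like a roof shingle, overlapping it by about a third of its length, with the lower edge on the tray floor. Keep the long sides along the tray and the row straight down the middle, and leave the two rose-coloured slices, the wire rack and the stirring paddle where they are.

Things in the scene. Friction and masses are not known exactly. Their poses are not given: they have to be found in the camera images.
- tray: Beech tray, fixed, 280 x 166 mm; origin: centre of underside, x along its length, z up. Floor top 8 mm above the counter. Low rims (top 18 mm): inner faces y = +/-77 mm, x = +130 mm. Darker raised end stop (top 36 mm) at the -x end, inner face x = -130 mm: the row starts there and runs to +x, upper ends of slices towards the stop. Centres 46 mm apart give a slope of about 0.265 rad.
- green1: Soap slice of the green series, the palest (pale mint) green of four, with a faint swirl; 75 x 55 x 12 mm, about 52 g; origin at the centre of its underside, x along the 75 mm length, y along the 55 mm width, z up. It starts flat on the counter and is gripped across the 55 mm width.
- green2: Soap slice of the green series, the second, light leaf-green of four, with a faint swirl; 75 x 55 x 12 mm, about 52 g; origin at the centre of its underside, x along the 75 mm length, y along the 55 mm width, z up. It starts flat on the counter and is gripped across the 55 mm width.
- green3: Soap slice of the green series, the third, mid-green of four, with a faint swirl; 75 x 55 x 12 mm, about 52 g; origin at the centre of its underside, x along the 75 mm length, y along the 55 mm width, z up. It starts flat on the counter and is gripped across the 55 mm width.
- green4: Soap slice of the green series, the darkest (deep forest green) of four, with a faint swirl; 75 x 55 x 12 mm, about 52 g; origin at the centre of its underside, x along the 75 mm length, y along the 55 mm width, z up. It starts flat on the counter and is gripped across the 55 mm width.
- rose1: Look-alike that does not belong: pale pink soap slice of the same shape and size (75 x 55 x 12 mm; origin at the centre of its underside, x along the length). Stays where it is.
- rose2: Look-alike that does not belong: deep rose soap slice of the same shape and size (75 x 55 x 12 mm; origin at the centre of its underside, x along the length). Stays where it is.
- rack: Bystander: empty stainless wire curing rack, 255 x 155 mm, 21 mm high, loose; origin under its centre, x along its length. Stays where it is.
- paddle: Bystander: beech stirring paddle, 320 mm long, blade 52 mm wide and 10 mm thick, round handle 16 mm; loose, lying flat beyond the slices; origin at the middle of its length on its underside, x towards the blade. Stays where it is.
Mind the look-alikes: they are no part of the job. Leave any orange or yellow look-alike of the green1 alone.

How it is judged:
By the outcome, as a careful person would: the job done as asked, in the order asked, and still so for the second after the job is handed in, with the robot touching nothing.
It also fails if it takes over 99 s, if anything falls off the work surface, if the arm or the gripper's body presses on something with over 40 N, if the wrist force passes 120 N, or if a joint passes its speed limit or range.

ROBOT

A 7-joint arm with a two-finger parallel gripper is mounted at the origin on the work surface. World frame = base frame: x ahead of the robot, y to its left, z up, the work surface at z = 0. Lengths are in m, angles in rad, forces in N, time in s.
With the tool pointing down it reaches from about 0.4 to 0.85 m from the base axis. Payload 10.4 kg.
Tool frame: the origin (TCP) lies at the very end of the fingers, on their centre line; the grasp point (between the pads) lies 19 mm behind it; x points along the fingers, z is the direction in which the jaws open and shut, and the axes are right-handed (so a half turn about x gives the same grasp; the last joint's range is limited). The gripper opens to 85 mm and grips with 20 to 120 N. Pads are 22 mm wide; open, the fingers measure 114 mm over their backs; the gripper's body (76 mm by 85 mm) begins 54 mm behind the grasp point. The pads swing forward as they close: fully open they stand 13 mm farther back than shut.
Start: joints at [-1.227, 0.332, -0.065, 1.46, 0.022, 1.35, -0.088], TCP at [0.224, 0.583, 0.231] pointing down, gripper open.
Joint ranges: [-2.6, 2.6], [-0.5, 2.12], [-1.47, 1.34], [0.16, 2.42], [-1.27, 4.41], [0.06, 2.06], [-2.6, 2.6]. Speed limits (rad/s): [2.22, 2.22, 2.79, 2.79, 3.14, 3.14, 3.14].

INTERFACE

Orientations are given as a unit quaternion [x, y, z, w].
In Python, from workcell import telemetry, viewer, manip, spot_in, mark_of gives the robot as it stands. The module is installed in compiled form; this text tells all that it offers.
- The arm moves only by the shell command python3 -m crank 'ROWS' [FORCE]. ROWS is JSON, a list of rows, each a list of 3 entries, a list of its own where there are three numbers: the closure, from 0 (fully open) to 1 (shut), then the shift along the world's x, y, z in cm, then the turn, a rotation vector about the world's x, y, z in rad. A call has 1 to 12 rows; each row shifts and turns the commanded pose from where the row before left it; what a row does not reach is not made up. A row lasts 1/12 s, in which the tool goes at most 41.7 mm and 7.16 degrees, less where a joint would pass 70% of its speed; a pose out of reach is approached as far as the arm can. A call with a gripper value outside its range is refused whole. The fingers move at their own pace and stop on an object; FORCE is the grip in N (left out, the last holds). Time passes only in rows, so rows that do not move let the fingers close. It gives the time, the measured TCP pose, the force and the opening at its end, in the units of the state.
- telemetry.get_obs(): the state, without advancing time (a new reading comes with each control period).
- viewer.camera(name): name is "scene" or "top" or "wrist"; returns a dict with "frame" (384x512x3 uint8, red, green, blue), "intrinsics" (3x3 intrinsics, pixels), "cam_to_world" (4x4, takes a point from camera to world coordinates). Camera axes: x right, y up, looking along -z (the intrinsics and any distortion apply to the point x, -y, -z); pixel columns grow to the right and rows downward; lengths in m; the calibration is good to about 2 mm. A picture is of the moment at which its call begins. There is no depth.
- manip.hand_in(): hands the job in, once; it reports no verdict.
Trained networks look in a picture, given as the dict that the camera call returned (one of the last four; its "shot" number tells which), for a name from the list of things; names that differ only in an ending like _2 or _b are one class to them, and where a whole thing is asked for, a point or a joint stands for the part that bears it (a point fixed in the world has none). Each returns a list of dicts, best first, with "conf" (0 to 1); they miss things now and then, are a little off and sometimes report something else, mostly with a low value. They report only what shows in the picture. A call takes as long as a camera call. They do not tell look-alikes from the thing itself.
- spot_in(thing, picture): "location" ([x, y, z] in m, in the coordinates of the camera as it stood for that picture, good to about 4 mm: the middle of the surface that is visible of it).
- mark_of(thing, picture): "location" ([x, y, z] in m, in the coordinates of the camera as it stood for that picture, good to about 4 mm: a listed point, or the origin of a listed thing).
The state is a dict: "clock": time; "joint_pos": joint angles; "joint_velocities": joint speeds; "tau": joint torques, N m; "position": TCP position; "ee_rot": TCP orientation; "ft_force": force on the tool from outside, world axes, zero at the start; "torque": the same for the moment, N m; "grip_width": opening from 0.0 (shut) to 1.0 (fully open).
Only numpy, scipy, OpenCV 4.12 (cv2) and the standard library are available. Lean on these libraries where they do the work, as an engineer would, in place of code of your own. Each camera call takes 0.05 s, during which the arm holds its last target. There are 200 camera calls.

## Working session

There is one attempt and no reset: what is moved stays moved. The work goes in short steps, Python scripts to look and compute and a shell command to move; the robot and the scene stay as the last step left them, time stands still between calls to the robot, and variables do not carry over. Pictures are saved under pics/ and viewed, about 12 in all and at most 16, crops included, and the job is handed in when it is done.

```bash
mkdir -p pics; cat > h.py <<'E'
import numpy as np, cv2
from workcell import telemetry, viewer, manip, spot_in, mark_of
def save(p,n,f=1.5): cv2.imwrite('pics/'+n,cv2.resize(p['frame'][:,:,::-1],None,fx=f,fy=f,interpolation=cv2.INTER_CUBIC))
def w(p,l): return (np.array(p['cam_to_world'])@np.r_[l,1])[:3]
def pix2w(p,u,v,z):
    K=np.array(p['intrinsics']);T=np.array(p['cam_to_world'])
    d=T[:3,:3]@np.array([(u-K[0,2])/K[0,0],-(v-K[1,2])/K[1,1],-1]);o=T[:3,3]
    return o+d*(z-o[2])/d[2]
def w2pix(p,x):
    K=np.array(p['intrinsics']);T=np.array(p['cam_to_world'])
    c=T[:3,:3].T@(np.array(x)-T[:3,3]); return np.array([K[0,2]-K[0,0]*c[0]/c[2],K[1,2]+K[1,1]*c[1]/c[2]])
E
python3 - <<'E'
from h import *
np.set_printoptions(precision=4,suppress=True)
for n in('top','scene'):
    p=viewer.camera(n);save(p,n+'0.png');print(n,p.keys(),np.array(p['intrinsics']).tolist());print(np.array(p['cam_to_world']))
    for t in('tray','green1','rose1','rack','paddle'):
        for q in mark_of(t,p): print(t,w(p,q['location']),w2pix(p,w(p,q['location'])),q['conf'])
o=telemetry.get_obs();print(o)
E
```

```text
top dict_keys(['frame', 'intrinsics', 'cam_to_world', 'shot']) [[457.2649437457632, 0.0, 254.0325663780811], [0.0, 457.2649437457632, 194.95181260619714], [0.0, 0.0, 1.0]]
[[ 0.0219  0.9826 -0.1845  0.3281]
 [-0.9996  0.018  -0.023  -0.0091]
 [-0.0192  0.1849  0.9826  1.253 ]
 [ 0.      0.      0.      1.    ]]
tray [ 0.5421  0.3269 -0.0025] [144.4289 200.5927] 0.9
green1 [ 0.3114 -0.1458 -0.0015] [313.8379 288.4629] 0.91
green1 [ 0.6827 -0.077  -0.0023] [289.2095 154.382 ] 0.84
green1 [ 0.4468 -0.0966 -0.0004] [295.7582 237.5909] 0.83
green1 [0.3507 0.0016 0.0009] [259.1804 272.3909] 0.67
green1 [0.5544 0.0764 0.0027] [233.7608 197.5756] 0.64
green1 [ 0.4899 -0.3249  0.0012] [379.3551 223.4624] 0.64
green1 [0.4473 0.1008 0.0029] [223.665  235.8312] 0.6
rose1 [ 0.5637 -0.1109  0.0026] [301.2104 195.492 ] 0.82
rose1 [0.679  0.0785 0.002 ] [234.3448 154.3413] 0.61
rack [ 0.4879 -0.3237 -0.0009] [378.7478 224.2987] 0.94
paddle [ 0.7739 -0.0364 -0.0017] [275.3217 123.4313] 0.91
paddle [0.5568 0.077  0.0005] [233.6228 196.8529] 0.34
scene dict_keys(['frame', 'intrinsics', 'cam_to_world', 
[... 694 characters left out ...]
.4771 248.2921] 0.9
rose1 [ 0.5657 -0.1057  0.0007] [217.0256 181.1368] 0.63
rack [ 0.4928 -0.3205 -0.0003] [205.0755 130.5435] 0.79
paddle [ 0.7775 -0.0329 -0.0017] [152.2    234.7498] 0.73
{'clock': 0.6, 'joint_pos': array([-1.2266,  0.3322, -0.0647,  1.4601,  0.0216,  1.3499, -0.0885]), 'joint_velocities': array([-0.0005,  0.0012,  0.0006, -0.0001, -0.0005,  0.0006,  0.0002]), 'tau': array([ -0.0003, -62.4919,   0.049 , -39.1695,   0.0165,   0.0019,
        -0.    ]), 'position': array([0.2242, 0.5835, 0.2313]), 'ee_rot': array([-0.4004,  0.5828,  0.4004,  0.5828]), 'ft_force': array([1.3929, 0.5915, 0.6125]), 'torque': array([ 0.013 ,  0.0523, -0.0183]), 'grip_width': 0.9954671845687784}
```

View pics/top0.png

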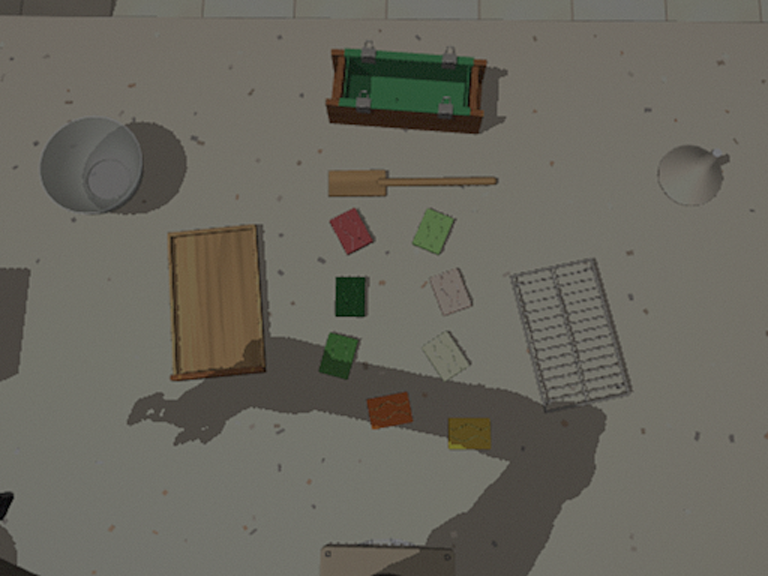

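View pics/scene0.png

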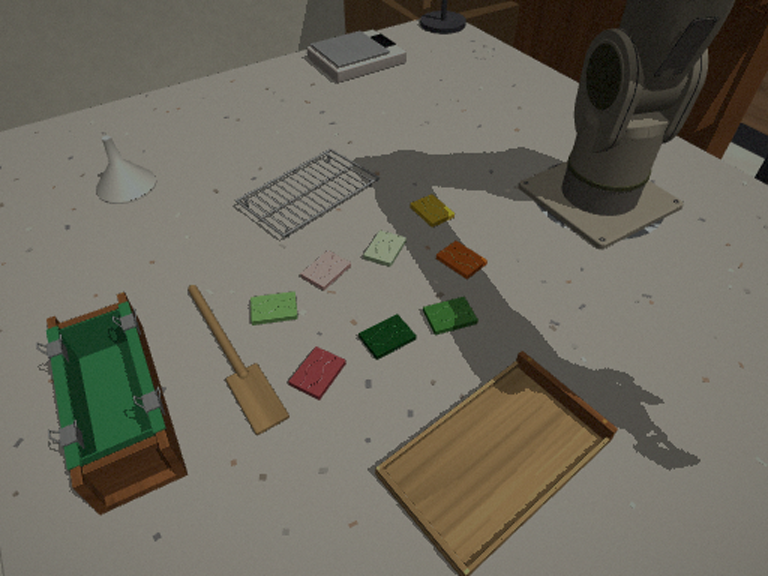

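Pictures (1.5x pixels, top view): green1 pale mint is at (446,355), green2 at (433,230), green3 at (339,355) half in shadow, and green4 at (350,297). The tray's dark end stop is at its near end (168–265, 377), so the row runs away from the robot. The roses, the orange and yellow slices, and a green-lined mould stay alone.

```bash
cat >> h.py <<'E'
from scipy.optimize import least_squares
from scipy.spatial import ConvexHull
def box(L,W,H):  return np.array([[a*L/2,b*W/2,c] for a in(-1,1) for b in(-1,1) for c in(0,H)])
def T3(x,y,a,P,z=0): 
    c,s=np.cos(a),np.sin(a); return np.c_[x+c*P[:,0]-s*P[:,1],y+s*P[:,0]+c*P[:,1],P[:,2]+z]
def mask_at(p,u,v,r,kind):
    "pixels of soap near (u,v) found by grabcut, upsampled 4x"
    S=4;u0,v0=int(u-r),int(v-r);img=p['frame'][max(v0,0):v0+2*r,max(u0,0):u0+2*r,::-1]
    img=cv2.resize(np.ascontiguousarray(img),None,fx=S,fy=S,interpolation=cv2.INTER_CUBIC)
    lab=cv2.cvtColor(img,cv2.COLOR_BGR2LAB).astype(float)
    hsv=cv2.cvtColor(img,cv2.COLOR_BGR2HSV).astype(float)
    bg=np.median(lab.reshape(-1,3),0)
    m=((lab[...,1]-128)< (kind))
    m=m.astype(np.uint8);m=cv2.morphologyEx(m,cv2.MORPH_CLOSE,np.ones((13,13)));m=cv2.morphologyEx(m,cv2.MORPH_OPEN,np.ones((9,9)))
    n,l,st,_=cv2.connectedComponentsWithStats(m)
    c=S*r; best=max(range(1,n),key=lambda i:st[i,4]-20*np.hypot(st[i,0]+st[i,2]/2-c,st[i,1]+st[i,3]/2-c)) 
    mm=(l==best).astype(np.uint8); ct=max(cv2.findContours(mm,cv2.RETR_EXTERNAL,cv2.CHAIN_APPROX_NONE)[0],key=cv2.contourArea)[:,0,:]
    return cv2.convexHull(ct.astype(np.float32))[:,0,:]/S+[max(u0,0)-.375,max(v0,0)-.375], st[best,4]/S/S
def fitbox(p,hull,x,y,a,L=.075,W=.055,H=.012,z=0):
    "fit pose so projected box silhouette overlaps the measured hull"
    n=hull.mean(0);th=np.linspace(0,2*np.pi,48,endpoint=False);D=np.c_[np.cos(th),np.sin(th)]
    hs=((hull-n)@D.T).max(0); B=box(L,W,H)
    def f(q):
        P=np.array([w2pix(p,k) for k in T3(q[0],q[1],q[2],B,z)]); return ((P-n)@D.T).max(0)-hs
    best=min((least_squares(f,[x,y,a+d],x_scale=[.01,.01,.1],loss='soft_l1') for d in np.arange(0,3.1,.4)),key=lambda r:r.cost)
    q=best.x.copy();q[2]=(q[2]+np.pi/2)%np.pi-np.pi/2
    return q,np.sqrt(np.mean(best.fun**2))
E
python3 - <<'E'
from h import *
np.set_printoptions(precision=4,suppress=True)
G={'green1':(.4475,-.099),'green2':(.6805,-.077),'green3':(.4468,.0975),'green4':(.5543,.0755)}
for n,r in(('top',24),('scene',30)):
    p=viewer.camera(n)
    for g,(x,y) in G.items():
        u,v=w2pix(p,[x,y,.006])
        for k in(-3,-5):
          try:
            h,A=mask_at(p,u,v,r,k); q,e=fitbox(p,h,x,y,0); print(n,g,k,round(A),q,round(e,2))
          except Exception as E: print(n,g,k,E)
p=viewer.camera('top')
P=np.array([[168,232],[256,225],[265,373],[172,380]])/1.5
for uv,z in zip(P,(.018,.018,.036,.036)): print(pix2w(p,*uv,z))
from scipy.spatial.transform import Rotation as R
print(R.from_quat(telemetry.get_obs()['ee_rot']).as_matrix())
a=p['frame'][140:270,100:190,::-1]
b=viewer.camera('scene'); b=b['frame'][225:384,240:420,::-1]
a=cv2.resize(a,None,fx=4,fy=4,interpolation=cv2.INTER_CUBIC);b=cv2.resize(b,(400,353),interpolation=cv2.INTER_CUBIC)
c=np.zeros((520,760,3),np.uint8);c[:,:360]=a;c[:353,360:]=b;cv2.imwrite('pics/tray.png',c)
E
```

```text
top green1 -3 101 [ 0.4354 -0.1064 -0.9018] 8.51
top green1 -5 max() iterable argument is empty
top green2 -3 540 [ 0.6821 -0.0736 -0.3797] 0.44
top green2 -5 525 [ 0.6821 -0.0735 -0.3799] 0.61
top green3 -3 571 [ 0.4448  0.0962 -0.2174] 0.44
top green3 -5 557 [ 0.4448  0.0962 -0.2284] 0.55
top green4 -3 530 [0.5543 0.0783 0.019 ] 0.56
top green4 -5 516 [0.5544 0.0782 0.019 ] 0.72
scene green1 -3 442 [ 0.4467 -0.0985  0.6099] 0.57
scene green1 -5 415 [ 0.4467 -0.0986  0.6216] 0.89
scene green2 -3 617 [ 0.6805 -0.0743 -0.3921] 0.26
scene green2 -5 602 [ 0.6805 -0.0744 -0.4005] 0.37
scene green3 -3 642 [ 0.4433  0.0956 -0.2354] 0.45
scene green3 -5 624 [ 0.4432  0.0953 -0.2371] 0.6
scene green4 -3 684 [0.5532 0.0776 0.018 ] 0.44
scene green4 -5 663 [0.5527 0.0772 0.0215] 0.73
[0.6679 0.4218 0.018 ]
[0.6842 0.2569 0.018 ]
[0.4075 0.2219 0.036 ]
[0.3918 0.3867 0.036 ]
[[ 0.     -0.9335  0.3586]
 [ 0.0001  0.3586  0.9335]
 [-1.      0.      0.0001]]
```

View pics/tray.png

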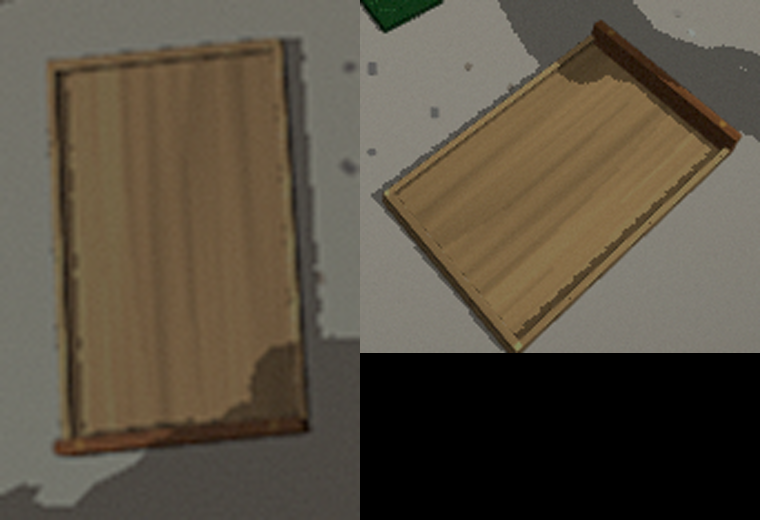

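```bash
python3 - <<'E'
from h import *
np.set_printoptions(precision=4,suppress=True)
C=np.array([[.14,.083,.018],[.14,-.083,.018],[-.14,-.083,.036],[-.14,.083,.036]])
t=viewer.camera('top');s=viewer.camera('scene')
pt=np.array([[49,61],[281,40],[307,431],[56,453]])/4+[100,140]-.375
ps=(np.array([[517,349],[385,193],[597,22],[740,136]])-[360,0])/2.222+[240,225]-.3
def f(q,cs):
    return np.concatenate([(np.array([w2pix(c,k) for k in T3(*q,C)])-o).ravel() for c,o in cs])
for cs in([(t,pt)],[(s,ps)],[(t,pt),(s,ps)]):
    r=least_squares(f,[.54,.325,-.1],args=(cs,),x_scale=[.01,.01,.1],loss='soft_l1');print(r.x,r.fun)
# green1 by saturation
for n,p,r in(('top',t,24),('scene',s,30)):
  u,v=w2pix(p,[.4475,-.099,.006])
  for k in(-1,-2):
    try: h,A=mask_at(p,u,v,r,k); print(n,k,A,fitbox(p,h,.4475,-.099,0))
    except Exception as E: print(E)
E
```

```text
[0.5393 0.3234 0.1219] [-0.239  -0.2882  0.4701 -1.0419 -0.4474  0.1907  0.2276  1.0338]
[0.5393 0.324  0.1249] [-0.3881  1.7621 -1.9986  0.0893  1.0098 -2.5232  0.951  -1.86  ]
[0.5392 0.3238 0.1241] [-0.4683 -0.2062  0.2335 -1.084  -0.4684  0.1196  0.2145  1.0994 -0.5457
  1.5798 -2.0697 -0.089   0.9899 -2.5963  0.8792 -1.916 ]
top -1 1895.0625 (array([ 0.4398, -0.1123,  1.5146]), np.float64(13.93783712949606))
top -2 743.5625 (array([ 0.4426, -0.0896, -1.497 ]), np.float64(4.701921337464223))
scene -1 656.75 (array([ 0.4535, -0.0947, -0.9997]), np.float64(3.063446397500248))
scene -2 459.0 (array([ 0.4467, -0.0984,  0.586 ]), np.float64(0.37888723686353004))
```

```bash
python3 -m crank '[[0,[1.9,-3.4,0],[0,0,0.1]],[0,[1.9,-3.4,0],[0,0,0.1]],[0,[1.9,-3.4,0],[0,0,0.1]],[0,[1.9,-3.4,0],[0,0,0.1]],[0,[1.9,-3.4,0],[0,0,0.1]],[0,[1.9,-3.4,0],[0,0,0.1]],[0,[1.9,-3.4,0],[0,0,0.1]],[0,[1.9,-3.4,0],[0,0,0.1]],[0,[1.9,-3.4,0],[0,0,0.1]],[0,[1.9,-3.4,0],[0,0,0.067]]]' 30 && python3 -m crank '[[0,[0.36,-3.8,-0.8],[0,0,0]],[0,[0.36,-3.8,-0.8],[0,0,0]],[0,[0.36,-3.8,-0.8],[0,0,0]],[0,[0.36,-3.8,-0.8],[0,0,0]],[0,[0.36,-3.8,-0.8],[0,0,0]],[0,[0.36,-3.8,-0.8],[0,0,0]],[0,[0.36,-3.8,-0.8],[0,0,0]],[0,[0.36,-3.8,-0.8],[0,0,0]],[0,[0.36,-3.8,-0.8],[0,0,0]],[0,[0,0,0],[0,0,0]]]'
cat >> h.py <<'E'
from scipy.spatial.transform import Rotation as R
def pose():
    o=telemetry.get_obs();M=R.from_quat(o['ee_rot']).as_matrix()
    print('t',round(o['clock'],2),'pos',o['position'].round(4),'yaw',round(float(np.arctan2(-M[0,2],M[1,2])),4),'x-axis',M[:,0].round(3),'zax',M[:,2].round(3),'F',o['ft_force'].round(2),'grip',round(o['grip_width'],3),'q7',o['joint_pos'].round(2))
E
python3 - <<'E'
from h import *
pose();p=viewer.camera('wrist');save(p,'w1.png',1)
for q in mark_of('green1',p): print(w(p,q['location']),w2pix(p,w(p,q['location'])),q['conf'])
E
```

```text
clock: 1.73
position: [0.4147, 0.2417, 0.2317]
ee_rot: [0.626, -0.328, -0.626, -0.328]
ft_force: [1.5, 1.2, -0.6]
grip_width: 1.006
clock: 2.57
position: [0.4456, -0.1057, 0.1586]
ee_rot: [0.624, -0.333, -0.624, -0.332]
ft_force: [-0.7, -0.3, -0.1]
grip_width: 0.997
t 2.57 pos [ 0.4456 -0.1057  0.1586] yaw 0.5919 x-axis [-0.    -0.002 -1.   ] zax [-0.558  0.83  -0.001] F [-0.65 -0.26 -0.11] grip 0.997 q7 [-0.4  -0.    0.54  2.    0.    1.14  2.3 ]
[ 0.68165853 -0.07554884 -0.00244954] [169.89592787 339.90836494] 0.92
[ 0.34867913 -0.0029123   0.0037492 ] [389.03301986 156.54815035] 0.87
[ 4.43904161e-01  9.47367558e-02 -3.96323309e-04] [396.65059019 269.60289179] 0.72
[0.55838827 0.07332517 0.00411954] [323.00049225 331.31003731] 0.63
[ 0.31084248 -0.14202008  0.00298457] [302.14175972  39.71160676] 0.6
```

View pics/w1.png

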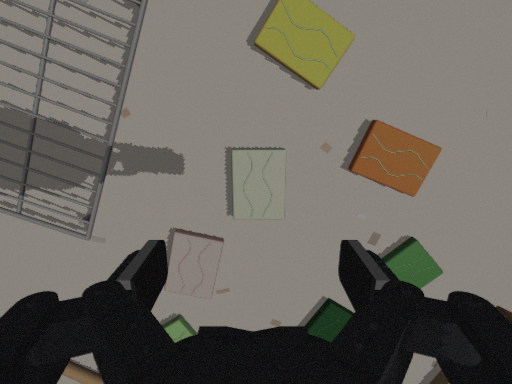

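The wrist picture shows green1 at (259,184), square to the jaws, with nothing close beside it.

```bash
cat >> h.py <<'E'
def wfit(name,x,y,k=-2,r=70):
    p=viewer.camera('wrist'); u,v=w2pix(p,[x,y,.006]); h,A=mask_at(p,u,v,r,k); q,e=fitbox(p,h,x,y,0); print(name,'px',u,v,'pose',q.round(4),'rms',round(e,2)); return p
E
python3 - <<'E'
from h import *
p=wfit('g1',.4467,-.0985)
c=[pix2w(p,*uv,.012) for uv in((232,149.5),(285.5,149),(286,219.5),(233,219.5))]
print(np.mean(c,0),np.array(c).round(4).tolist());a=(c[0]+c[1]-c[2]-c[3]);print(np.arctan(a[1]/a[0]))
E
```

```text
g1 px 254.32651468515326 179.7262734299203 pose [ 0.4477 -0.0986  0.5983] rms 0.9
[ 0.44787291 -0.09173483  0.012     ] [[0.4324, -0.1352, 0.012], [0.4021, -0.0913, 0.012], [0.4626, -0.0468, 0.012], [0.4944, -0.0936, 0.012]]
0.612725212900413
```

```bash
python3 -m crank '[[0,[0.1,0,-3.5],[0,0,0]],[0,[0,0,-3.5],[0,0,0]],[0,[0,0,-3.5],[0,0,0]],[0,[0,0,-2.5],[0,0,0]],[0,[0,0,-1.6],[0,0,0]],[0,[0,0,-1.1],[0,0,0]],[0,[0,0,0],[0,0,0]],[0,[0,0,0],[0,0,0]]]' 30; python3 -c "from h import *;pose()"
python3 -m crank '[[1,[0,0,0],[0,0,0]],[1,[0,0,0],[0,0,0]],[1,[0,0,0],[0,0,0]],[1,[0,0,0],[0,0,0]],[1,[0,0,0],[0,0,0]],[1,[0,0,0],[0,0,0]],[1,[0,0,0],[0,0,0]],[1,[0,0,0],[0,0,0]]]' 30; python3 -c "from h import *;pose()"
```

```text
clock: 3.38
position: [0.4478, -0.0979, 0.0027]
ee_rot: [-0.626, 0.329, 0.626, 0.33]
ft_force: [0.5, -0.7, 0.6]
grip_width: 1.001
t 3.38 pos [ 0.4478 -0.0979  0.0027] yaw 0.6013 x-axis [-0.  0. -1.] zax [-0.566  0.825  0.   ] F [ 0.47 -0.68  0.64] grip 1.001 q7 [-0.35  0.27  0.52  2.13 -0.19  0.78  2.45]
clock: 4.05
position: [0.4484, -0.0984, 0.0036]
ee_rot: [0.626, -0.329, -0.625, -0.33]
ft_force: [-3.1, 0.7, 8.7]
grip_width: 0.631
t 4.05 pos [ 0.4484 -0.0984  0.0036] yaw 0.6002 x-axis [ 0.002  0.001 -1.   ] zax [-0.565  0.825 -0.   ] F [-3.12  0.73  8.67] grip 0.631 q7 [-0.35  0.27  0.52  2.13 -0.19  0.78  2.45]
```

```bash
python3 -m crank '[[1,[0,0,1],[0,0,0]],[1,[0,0,3],[0,0,0]],[1,[0,0,3],[0,0,0]],[1,[0,0,3],[0,0,0]]]' 30;python3 -m crank '[[1,[0,3.7,0],[0,0,-0.047]],[1,[0,3.7,0],[0,0,-0.05]],[1,[0,3.7,0],[0,0,-0.05]],[1,[0,3.7,0],[0,0,-0.05]],[1,[0,3.7,0],[0,0,-0.05]],[1,[0,3.7,0],[0,0,-0.05]],[1,[0,3.7,0],[0,0,-0.05]],[1,[0,3.7,0],[0,0,-0.05]],[1,[0,3.7,0],[0,0,-0.05]],[1,[0.3,3.7,0],[0,0,-0.03]],[1,[0,3.7,0],[0,0,0]],[1,[0.06,0.4,0],[0,0,0]]]';python3 -m crank '[[1,[0,0,0],[0,0,0]],[1,[0,0,0],[0,0,0]],[1,[0,0,0],[0,0,0]],[1,[0,0,0],[0,0,0]]]'; python3 - <<'E'
from h import *
pose();p=viewer.camera('wrist');save(p,'w2.png',1.5)
t=viewer.camera('top');s=viewer.camera('scene')
a=cv2.resize(np.ascontiguousarray(t['frame'][130:270,90:200,::-1]),None,fx=4,fy=4,interpolation=cv2.INTER_CUBIC);cv2.imwrite('pics/t2.png',a)
# predicted inner-floor corners & rim corners in wrist
for k in([-.13,.077,.018],[-.13,-.077,.018],[.13,-.077,.018],[.13,.077,.018],[-.13,0,.036]):
    print(k,(w2pix(p,T3(.539,.3238,.123,np.array([k]))[0])*1.5).round(1))
E
```

```text
clock: 4.38
position: [0.4472, -0.0989, 0.1043]
ee_rot: [0.625, -0.33, -0.625, -0.33]
ft_force: [2.1, 0.3, -0.5]
grip_width: 0.634
clock: 5.38
position: [0.4494, 0.32, 0.1035]
ee_rot: [-0.531, 0.465, 0.532, 0.468]
ft_force: [-1.5, 0.8, -0.3]
grip_width: 0.626
clock: 5.72
position: [0.4516, 0.3109, 0.1028]
ee_rot: [0.529, -0.469, -0.529, -0.469]
ft_force: [1.6, -0.3, -1.2]
grip_width: 0.629
t 5.72 pos [0.4516 0.3109 0.1028] yaw 0.121 x-axis [ 0. -0. -1.] zax [-0.121  0.993 -0.   ] F [ 1.63 -0.31 -1.17] grip 0.629 q7 [-0.89  0.27  0.24  1.83 -0.07  1.05  1.07]
[-0.13, 0.077, 0.018] [532.4 219.1]
[-0.13, -0.077, 0.018] [236.4 219.9]
[0.13, -0.077, 0.018] [271.8 600.7]
[0.13, 0.077, 0.018] [496.4 600.4]
[-0.13, 0, 0.036] [384.8 224.2]
```

View pics/w2.png

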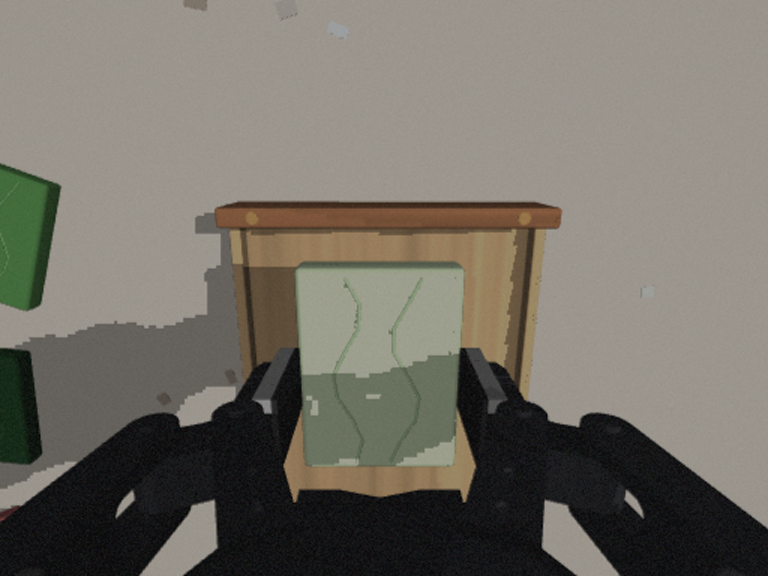

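The tray's stop lies at rows 203–227, spanning columns 217–560, parallel to the image. The slice is square in the jaws, centred at column 380.

```bash
python3 - <<'E'
from h import *
pose();p=viewer.camera('wrist');save(p,'w2b.png',1.5)
o=telemetry.get_obs()['position']
q=lambda k:(w2pix(p,k)*1.5+.25).round(1)
a=.1225
for dz in(.0,.012): print('slice far edge',dz,[q(T3(o[0],o[1],a,np.array([[-.0375,s*.0275,0]]),o[2]-.002+dz)[0]) for s in(-1,1)])
for k in([-.14,-.083,.036],[-.14,.083,.036],[-.13,-.083,.036],[-.13,.083,.036],[.0,.083,.018],[0,-.083,.018],[-.12,.083,.018],[-.12,-.083,.018]): print(k,q(T3(.539,.3238,.123,np.array([k]))[0]))
g=cv2.resize(p['frame'],None,fx=1.5,fy=1.5,interpolation=cv2.INTER_CUBIC)
for r in(210,220,250): print(r,g[r,205:245:3].sum(1).tolist(),g[r,530:572:3].sum(1).tolist())
print('col400',g[195:270:3,400].tolist())
print('slice row300',g[300,285:310:3].sum(1).tolist(),g[300,450:475:3].sum(1).tolist())
E
```

```text
t 5.87 pos [0.4514 0.3116 0.1026] yaw 0.1219 x-axis [ 0.  0. -1.] zax [-0.122  0.993  0.   ] F [ 0.06  0.57 -0.4 ] grip 0.63 q7 [-0.89  0.28  0.24  1.83 -0.07  1.05  1.07]
slice far edge 0.0 [array([301.3, 262.6]), array([462.7, 262.3])]
slice far edge 0.012 [array([294.7, 270.9]), array([469.7, 270.7])]
[-0.14, -0.083, 0.036] [208.5 204. ]
[-0.14, 0.083, 0.036] [558.8 203.3]
[-0.13, -0.083, 0.036] [210.8 225.1]
[-0.13, 0.083, 0.036] [556.5 224.5]
[0.0, 0.083, 0.018] [520.9 436.6]
[0, -0.083, 0.018] [245.4 437. ]
[-0.12, 0.083, 0.018] [541.  238.9]
[-0.12, -0.083, 0.018] [225.6 239.4]
210 [452, 453, 465, 251, 267, 276, 269, 272, 269, 264, 274, 267, 263, 269] [268, 272, 268, 266, 271, 268, 264, 269, 264, 258, 375, 449, 446, 444]
220 [296, 291, 298, 243, 268, 266, 261, 264, 267, 267, 267, 267, 260, 296] [260, 253, 255, 258, 255, 257, 254, 255, 247, 255, 446, 448, 444, 453]
250 [449, 448, 445, 452, 456, 294, 296, 289, 303, 381, 389, 396, 224, 200] [162, 371, 395, 392, 370, 447, 448, 450, 449, 447, 448, 449, 458, 443]
col400 [[155, 150, 142], [155, 150, 142], [153, 149, 140], [61, 42, 27], [69, 45, 31], [122, 82, 56], [126, 84, 58], [121, 82, 58], [116, 79, 56], [113, 77, 53], [117, 82, 57], [86, 65, 46], [98, 81, 60], [107, 87, 65], [151, 123, 90], [150, 124, 91], [149, 122, 90], [148, 123, 90], [149, 123, 90], [150, 121, 91], [148, 122, 91], [150, 123, 92], [114, 104, 82], [83, 92, 76], [101, 110, 91]]
slice row300 [227, 231, 227, 228, 331, 449, 457, 453, 461] [458, 456, 454, 453, 402, 367, 365, 373, 391]
```

```bash
python3 -m crank '[[1,[0,0.2,-3],[0,0,0]],[1,[0,0,-3],[0,0,0]],[1,[0,0,-1.5],[0,0,0]],[1,[0,0,-0.9],[0,0,0]],[1,[0,0,-0.5],[0,0,0]],[1,[0,0,0],[0,0,0]],[1,[0,0,0],[0,0,0]],[1,[0,0,0],[0,0,0]]]'; python3 -c "from h import *;pose()"; python3 -m crank '[[1,[-0.2,-0.025,0],[0,0,0]],[1,[-0.1,-0.012,0],[0,0,0]],[1,[-0.1,-0.012,0],[0,0,0]],[1,[0,0,0],[0,0,0]]]'; python3 -c "from h import *;pose()"
```

```text
clock: 6.58
position: [0.4518, 0.315, 0.0145]
ee_rot: [0.53, -0.468, -0.53, -0.469]
ft_force: [0.5, 0.4, 0.3]
grip_width: 0.629
t 6.58 pos [0.4518 0.315  0.0145] yaw 0.1232 x-axis [ 0.001  0.001 -1.   ] zax [-0.123  0.992  0.001] F [0.49 0.35 0.27] grip 0.629 q7 [-0.88  0.4   0.22  1.88 -0.11  0.87  1.09]
clock: 6.92
position: [0.4495, 0.3146, 0.0148]
ee_rot: [0.53, -0.467, -0.529, -0.47]
ft_force: [7.4, 0.5, -0.4]
grip_width: 0.633
t 6.92 pos [0.4495 0.3146 0.0148] yaw 0.1223 x-axis [ 0.005  0.003 -1.   ] zax [-0.122  0.993  0.002] F [ 7.42  0.53 -0.4 ] grip 0.633 q7 [-0.88  0.39  0.22  1.89 -0.11  0.86  1.09]
```

```bash
python3 -m crank '[[1,[0.15,0.015,-0.15],[0,0,0]],[1,[0,0,-0.1],[0,0,0]],[1,[0,0,0],[0,0,0]],[1,[0,0,0],[0,0,0]]]'; python3 -c "from h import *;pose()"
```

```text
clock: 7.25
position: [0.4495, 0.3145, 0.0117]
ee_rot: [0.53, -0.468, -0.53, -0.469]
ft_force: [2.6, -0.0, 5.4]
grip_width: 0.631
t 7.25 pos [0.4495 0.3145 0.0117] yaw 0.1229 x-axis [ 0.002  0.001 -1.   ] zax [-0.123  0.992  0.001] F [ 2.65 -0.02  5.38] grip 0.631 q7 [-0.88  0.4   0.22  1.89 -0.11  0.86  1.09]
```

```bash
python3 -m crank '[[0.3,[0,0,0],[0,0,0]],[0.2,[0,0,0],[0,0,0]],[0,[0,0,0],[0,0,0]],[0,[0,0,0],[0,0,0]],[0,[0,0,0],[0,0,0]],[0,[0,0,2],[0,0,0]],[0,[0,0,3],[0,0,0]],[0,[0,0,3],[0,0,0]],[0,[0,0,3],[0,0,0]],[0,[0,0,0],[0,0,0]],[0,[0,0,0],[0,0,0]],[0,[0,0,0],[0,0,0]]]'; python3 -c "
from h import *
pose();p=viewer.camera('wrist');save(p,'w3.png',1.5)"
```

```text
clock: 8.25
position: [0.4483, 0.314, 0.1203]
ee_rot: [-0.53, 0.468, 0.53, 0.468]
ft_force: [-0.1, 0.3, -1.1]
grip_width: 1.0
t 8.25 pos [0.4483 0.314  0.1203] yaw 0.1233 x-axis [-0.001 -0.    -1.   ] zax [-0.123  0.992 -0.   ] F [-0.12  0.31 -1.13] grip 1.0 q7 [-0.91  0.25  0.24  1.82 -0.07  1.08  1.06]
```

View pics/w3.png

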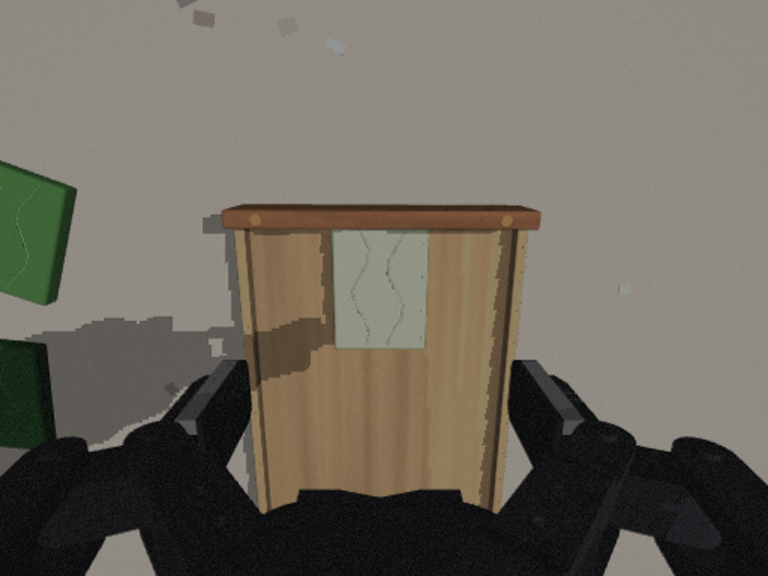

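```bash
python3 -m crank '[[0,[1.94,-3.23,0],[0,0,-0.0424]],[0,[1.94,-3.23,0],[0,0,-0.0424]],[0,[1.94,-3.23,0],[0,0,-0.0424]],[0,[1.94,-3.23,0],[0,0,-0.0424]],[0,[1.94,-3.23,0],[0,0,-0.0424]],[0,[1.94,-3.23,0],[0,0,-0.0424]],[0,[1.94,-3.23,0],[0,0,-0.0424]],[0,[1.94,-3.23,0],[0,0,-0.0424]],[0,[1.94,-3.23,0],[0,0,-0.0424]],[0,[1.94,-3.23,0],[0,0,-0.0424]],[0,[1.94,-3.23,0],[0,0,-0.0424]],[0,[1.94,-3.23,0],[0,0,-0.0424]]]'; python3 -m crank '[[0,[0,0,0],[0,0,0]],[0,[0,0,0],[0,0,0]],[0,[0,0,0],[0,0,0]],[0,[0,0,0],[0,0,0]],[0,[0,0,0],[0,0,0]]]'; python3 -c "
from h import *
p=wfit('g2',.6813,-.074,-4);pose();save(p,'w4.png',1)"
```

```text
clock: 9.3
position: [0.6814, -0.075, 0.119]
ee_rot: [-0.394, 0.588, 0.395, 0.586]
ft_force: [0.8, 0.6, 0.1]
grip_width: 1.002
clock: 9.72
position: [0.6811, -0.0717, 0.1205]
ee_rot: [-0.395, 0.586, 0.396, 0.586]
ft_force: [0.2, -0.2, -0.6]
grip_width: 1.002
g2 px 251.00760791359056 188.78860364368902 pose [ 0.6814 -0.0745 -0.3843] rms 0.93
t 9.77 pos [ 0.6812 -0.0718  0.1207] yaw -0.3835 x-axis [-0.     0.001 -1.   ] zax [0.374 0.927 0.001] F [-0.4   0.71 -0.73] grip 0.999 q7 [-0.31  0.57  0.5   1.44 -0.28  1.2   1.41]
```

The w3 picture shows green1 flush on the stop: columns 333–427, centre 380, with the tray centre at about 380–381. It is square. Now I grasp green2.

```bash
python3 -m crank '[[0,[0,-0.2,-3.5],[0,0,0]],[0,[0,0,-3.5],[0,0,0]],[0,[0,0,-2.5],[0,0,0]],[0,[0,0,-1.4],[0,0,0]],[0,[0,0,-0.7],[0,0,0]],[0,[0,0,0],[0,0,0]],[0,[0,0,0],[0,0,0]]]' 30; python3 -c "from h import *;pose()"
python3 -m crank '[[1,[0,0,0],[0,0,0]],[1,[0,0,0],[0,0,0]],[1,[0,0,0],[0,0,0]],[1,[0,0,0],[0,0,0]],[1,[0,0,0],[0,0,0]],[1,[0,0,0],[0,0,0]],[1,[0,0,0],[0,0,0]]]' 30; python3 -c "from h import *;pose()"
```

```text
clock: 10.35
position: [0.6823, -0.0754, 0.0062]
ee_rot: [-0.395, 0.586, 0.395, 0.587]
ft_force: [0.5, -0.5, 0.7]
grip_width: 0.998
t 10.35 pos [ 0.6823 -0.0754  0.0062] yaw -0.3853 x-axis [ 0.002 -0.    -1.   ] zax [0.376 0.927 0.001] F [ 0.5  -0.51  0.68] grip 0.998 q7 [-0.28  0.7   0.46  1.51 -0.34  1.01  1.45]
clock: 10.93
position: [0.6823, -0.0756, 0.0067]
ee_rot: [-0.395, 0.586, 0.395, 0.587]
ft_force: [-2.5, 0.8, 7.7]
grip_width: 0.617
t 10.93 pos [ 0.6823 -0.0756  0.0067] yaw -0.3856 x-axis [ 0.002  0.    -1.   ] zax [0.376 0.927 0.001] F [-2.46  0.78  7.7 ] grip 0.617 q7 [-0.28  0.7   0.46  1.51 -0.34  1.01  1.45]
```

```bash
python3 -m crank '[[1,[0,0,1],[0,0,0]],[1,[0,0,3],[0,0,0]],[1,[0,0,3],[0,0,0]],[1,[0,0,3],[0,0,0]]]'; python3 -m crank '[[1,[-1.54,3.3,0],[0,0,0.0424]],[1,[-1.54,3.3,0],[0,0,0.0424]],[1,[-1.54,3.3,0],[0,0,0.0424]],[1,[-1.54,3.3,0],[0,0,0.0424]],[1,[-1.54,3.3,0],[0,0,0.0424]],[1,[-1.54,3.3,0],[0,0,0.0424]],[1,[-1.54,3.3,0],[0,0,0.0424]],[1,[-1.54,3.3,0],[0,0,0.0424]],[1,[-1.54,3.3,0],[0,0,0.0424]],[1,[-1.54,3.3,0],[0,0,0.0424]],[1,[-1.54,3.3,0],[0,0,0.0424]],[1,[-1.54,3.3,0],[0,0,0.0424]]]';  python3 -m crank '[[1,[0,0,0],[-0.0108,0.0877,0]],[1,[0,0,0],[-0.0108,0.0877,0]],[1,[0,0,0],[-0.0108,0.0877,0]],[1,[0,0,0],[0,0,0]],[1,[0,0,0],[0,0,0]],[1,[0,0,0],[0,0,0]],[1,[0,0,0],[0,0,0]]]'; python3 -c "
from h import *
pose();p=viewer.camera('wrist');save(p,'w5.png',1)"
```

```text
clock: 11.27
position: [0.6812, -0.0756, 0.1068]
ee_rot: [-0.395, 0.587, 0.395, 0.587]
ft_force: [0.9, -0.5, 0.3]
grip_width: 0.619
clock: 12.27
position: [0.496, 0.322, 0.106]
ee_rot: [0.53, -0.467, -0.53, -0.468]
ft_force: [1.5, 0.3, 0.2]
grip_width: 0.619
clock: 12.85
position: [0.4963, 0.3208, 0.1056]
ee_rot: [-0.464, 0.533, 0.587, 0.395]
ft_force: [0.3, 0.2, 0.1]
grip_width: 0.62
t 12.85 pos [0.4963 0.3208 0.1056] yaw 0.1237 x-axis [-0.258 -0.031 -0.966] zax [-0.123  0.992  0.001] F [0.32 0.17 0.13] grip 0.62 q7 [-0.78  0.54  0.26  1.49 -0.24  1.38  1.24]
```

View pics/w5.png

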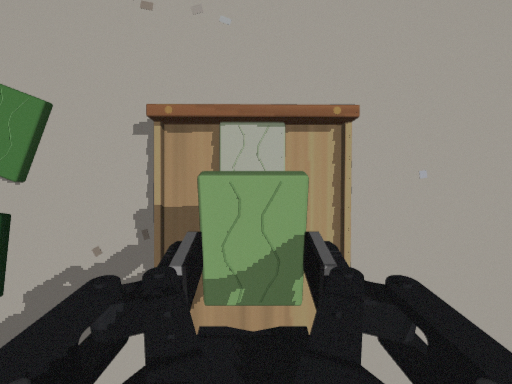

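w5 shows green2 held square, its centreline (col 253) on that of green1 (253). It is pitched with its far end up over green1. Lowering.

```bash
python3 -m crank '[[1,[0.05,-0.05,-3],[0,0,0]],[1,[0,0,-2.5],[0,0,0]],[1,[0,0,-1.5],[0,0,0]],[1,[0,0,-0.8],[0,0,0]],[1,[0,0,0],[0,0,0]],[1,[0,0,0],[0,0,0]],[1,[0,0,0],[0,0,0]]]'; python3 -c "from h import *;pose()"; python3 -m crank '[[1,[0,0,-0.15],[0,0,0]],[1,[0,0,0],[0,0,0]],[1,[0,0,0],[0,0,0]]]';python3 -c "from h import *;pose()"
```

```text
clock: 13.48
position: [0.4979, 0.3205, 0.0283]
ee_rot: [-0.464, 0.533, 0.587, 0.395]
ft_force: [-0.7, 0.3, -1.4]
grip_width: 0.618
t 13.48 pos [0.4979 0.3205 0.0283] yaw 0.1232 x-axis [-0.258 -0.031 -0.966] zax [-0.123  0.992  0.001] F [-0.74  0.26 -1.35] grip 0.618 q7 [-0.76  0.63  0.25  1.54 -0.27  1.25  1.27]
clock: 13.73
position: [0.4974, 0.3202, 0.0259]
ee_rot: [-0.463, 0.534, 0.587, 0.394]
ft_force: [0.3, 0.3, 0.1]
grip_width: 0.617
t 13.73 pos [0.4974 0.3202 0.0259] yaw 0.1232 x-axis [-0.259 -0.031 -0.965] zax [-0.123  0.992  0.001] F [0.29 0.31 0.06] grip 0.617 q7 [-0.76  0.63  0.25  1.54 -0.27  1.25  1.27]
```

```bash
python3 -m crank '[[1,[0,0,-0.15],[0,0,0]],[1,[0,0,0],[0,0,0]],[1,[0,0,0],[0,0,0]]]';python3 -c "from h import *;pose()";python3 -m crank '[[1,[0,0,-0.1],[0,0,0]],[1,[0,0,0],[0,0,0]],[1,[0,0,0],[0,0,0]]]';python3 -c "from h import *;pose()"
```

```text
clock: 13.98
position: [0.4972, 0.3201, 0.0239]
ee_rot: [-0.463, 0.534, 0.587, 0.394]
ft_force: [1.2, 0.8, -0.0]
grip_width: 0.62
t 13.98 pos [0.4972 0.3201 0.0239] yaw 0.1231 x-axis [-0.26  -0.032 -0.965] zax [-0.123  0.992  0.   ] F [ 1.22  0.84 -0.05] grip 0.62 q7 [-0.76  0.63  0.25  1.54 -0.27  1.24  1.27]
clock: 14.23
position: [0.4973, 0.3201, 0.0237]
ee_rot: [-0.463, 0.534, 0.587, 0.394]
ft_force: [-1.0, -0.3, 6.3]
grip_width: 0.624
t 14.23 pos [0.4973 0.3201 0.0237] yaw 0.1231 x-axis [-0.26  -0.032 -0.965] zax [-0.123  0.992  0.001] F [-1.04 -0.29  6.31] grip 0.624 q7 [-0.76  0.63  0.25  1.54 -0.27  1.24  1.27]
```

```bash
python3 -m crank '[[0.3,[0,0,0],[0,0,0]],[0.2,[0,0,0],[0,0,0]],[0,[0,0,0],[0,0,0]],[0,[0,0,0],[0,0,0]],[0,[0,0,0],[0,0,0]],[0,[0.39,0.05,1.45],[0,0,0]],[0,[0.78,0.1,2.9],[0,0,0]],[0,[0.78,0.1,2.9],[0,0,0]],[0,[0.65,0.08,2.4],[0,0,0]],[0,[0,0,0],[0,0,0]],[0,[0,0,0],[0,0,0]],[0,[0,0,0],[0,0,0]]]'; python3 -c "
from h import *
pose();p=viewer.camera('wrist');save(p,'w6.png',1)"; python3 -m crank '[[0,[-1.3,-3.7,0],[0.0108,-0.0877,0]],[0,[-1.3,-3.7,0],[0.0108,-0.0877,0]],[0,[-1.3,-3.7,0],[0.0108,-0.0877,0]],[0,[-1.3,-3.7,0],[0,0,-0.117]],[0,[-1.3,-3.7,0],[0,0,-0.117]],[0,[-1.3,-3.7,0],[0,0,-0.115]],[0,[0,-0.4,0],[0,0,0]],[0,[0,0,0],[0,0,0]],[0,[0,0,0],[0,0,0]],[0,[0,0,0],[0,0,0]],[0,[0,0,0],[0,0,0]]]'; python3 -c "
from h import *
p=wfit('g3',.444,.096,-4);pose();save(p,'w7.png',1)"
```

```text
clock: 15.23
position: [0.5226, 0.3232, 0.1185]
ee_rot: [-0.463, 0.534, 0.587, 0.394]
ft_force: [1.0, 0.8, -0.2]
grip_width: 1.0
t 15.23 pos [0.5226 0.3232 0.1185] yaw 0.1233 x-axis [-0.261 -0.032 -0.965] zax [-0.123  0.992 -0.   ] F [ 1.04  0.77 -0.17] grip 1.0 q7 [-0.75  0.58  0.27  1.4  -0.25  1.43  1.25]
clock: 16.2
position: [0.4457, 0.0997, 0.1191]
ee_rot: [-0.441, 0.553, 0.442, 0.552]
ft_force: [-0.1, 1.0, -0.1]
grip_width: 0.998
g3 px 249.16994076122234 187.58514066785466 pose [ 0.4442  0.0954 -0.238 ] rms 0.92
t 16.25 pos [0.4457 0.0995 0.1191] yaw -0.2237 x-axis [-0.003  0.    -1.   ] zax [ 0.222  0.975 -0.001] F [ 0.39  0.33 -0.52] grip 0.996 q7 [-0.73  0.05  0.43  2.04 -0.03  1.05  1.06]
```

View pics/w6.png

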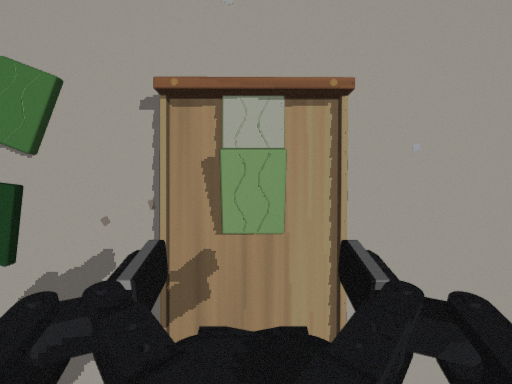

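Green2 is resting neatly on green1 (cols 221–286 against 223–284). Grasping green3.

```bash
python3 -m crank '[[0,[-0.15,-0.4,-3.5],[0,0,-0.012]],[0,[0,0,-3.5],[0,0,0]],[0,[0,0,-2.2],[0,0,0]],[0,[0,0,-1.4],[0,0,0]],[0,[0,0,-0.75],[0,0,0]],[0,[0,0,0],[0,0,0]],[0,[0,0,0],[0,0,0]]]' 30; python3 -c "from h import *;pose()"
python3 -m crank '[[1,[0,0,0],[0,0,0]],[1,[0,0,0],[0,0,0]],[1,[0,0,0],[0,0,0]],[1,[0,0,0],[0,0,0]],[1,[0,0,0],[0,0,0]],[1,[0,0,0],[0,0,0]],[1,[0,0,0],[0,0,0]]]' 30; python3 -c "from h import *;pose()"
```

```text
clock: 16.83
position: [0.4444, 0.0948, 0.0061]
ee_rot: [-0.437, 0.556, 0.438, 0.555]
ft_force: [0.0, 0.6, 0.6]
grip_width: 0.999
t 16.83 pos [0.4444 0.0948 0.0061] yaw -0.2372 x-axis [-0.003  0.    -1.   ] zax [ 0.235  0.972 -0.   ] F [0.04 0.62 0.64] grip 0.999 q7 [-0.69  0.25  0.42  2.13 -0.14  0.79  1.15]
clock: 17.42
position: [0.4449, 0.0948, 0.0071]
ee_rot: [-0.436, 0.556, 0.438, 0.556]
ft_force: [-4.3, -1.2, 9.1]
grip_width: 0.619
t 17.42 pos [0.4449 0.0948 0.0071] yaw -0.238 x-axis [-0.001  0.002 -1.   ] zax [0.236 0.972 0.002] F [-4.32 -1.18  9.12] grip 0.619 q7 [-0.69  0.24  0.42  2.13 -0.14  0.79  1.15]
```

```bash
python3 -m crank '[[1,[0,0,1],[0,0,0]],[1,[0,0,3],[0,0,0]],[1,[0,0,3],[0,0,0]],[1,[0,0,3],[0,0,0]],[1,[1.4,3.3,0],[0,0,0.0516]],[1,[1.4,3.3,0],[0,0,0.0516]],[1,[1.4,3.3,0],[0,0,0.0516]],[1,[1.4,3.3,0],[0,0,0.0516]],[1,[1.4,3.3,0],[0,0,0.0516]],[1,[1.4,3.3,0],[0,0,0.0516]],[1,[1.4,3.3,0],[0,0,0.0516]]]';  python3 -m crank '[[1,[0,0,0],[-0.0108,0.0877,0]],[1,[0,0,0],[-0.0108,0.0877,0]],[1,[0,0,0],[-0.0108,0.0877,0]],[1,[0,0,0],[0,0,0]],[1,[0,0,0],[0,0,0]],[1,[0,0,0],[0,0,0]],[1,[0,0,0],[0,0,0]]]'; python3 -c "
from h import *
pose();p=viewer.camera('wrist');save(p,'w8.png',1)"
```

```text
clock: 18.33
position: [0.5426, 0.3272, 0.1069]
ee_rot: [-0.53, 0.468, 0.531, 0.467]
ft_force: [0.2, -0.4, 0.2]
grip_width: 0.614
clock: 18.92
position: [0.5417, 0.3259, 0.107]
ee_rot: [-0.463, 0.534, 0.588, 0.394]
ft_force: [0.3, 0.4, -0.1]
grip_width: 0.612
t 18.92 pos [0.5417 0.3259 0.107 ] yaw 0.124 x-axis [-0.26  -0.031 -0.965] zax [-0.124  0.992  0.001] F [ 0.34  0.36 -0.09] grip 0.612 q7 [-0.73  0.63  0.27  1.35 -0.26  1.43  1.27]
```

View pics/w8.png

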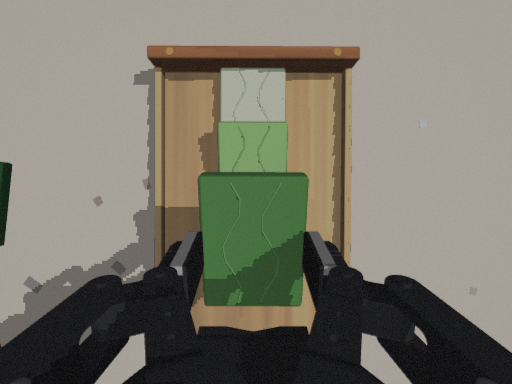

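Green3 is held square and in line (col 253 for both). Lowering.

```bash
python3 -m crank '[[1,[0.05,0,-3],[0,0,0]],[1,[0,0,-2.5],[0,0,0]],[1,[0,0,-1.5],[0,0,0]],[1,[0,0,-0.9],[0,0,0]],[1,[0,0,0],[0,0,0]],[1,[0,0,0],[0,0,0]],[1,[0,0,-0.15],[0,0,0]],[1,[0,0,0],[0,0,0]],[1,[0,0,0],[0,0,0]]]'; python3 -c "from h import *;pose()"; python3 -m crank '[[1,[0,0,-0.1],[0,0,0]],[1,[0,0,0],[0,0,0]],[1,[0,0,0],[0,0,0]]]';python3 -c "from h import *;pose()"
```

```text
clock: 19.72
position: [0.543, 0.3257, 0.0262]
ee_rot: [-0.463, 0.534, 0.588, 0.394]
ft_force: [-0.1, 0.6, -0.9]
grip_width: 0.614
t 19.72 pos [0.543  0.3257 0.0262] yaw 0.1232 x-axis [-0.262 -0.032 -0.965] zax [-0.123  0.992  0.001] F [-0.1   0.6  -0.87] grip 0.614 q7 [-0.72  0.72  0.25  1.4  -0.28  1.31  1.29]
clock: 19.97
position: [0.5429, 0.3256, 0.0247]
ee_rot: [-0.463, 0.535, 0.588, 0.394]
ft_force: [1.0, -0.1, 1.3]
grip_width: 0.614
t 19.97 pos [0.5429 0.3256 0.0247] yaw 0.1232 x-axis [-0.262 -0.032 -0.965] zax [-0.123  0.992  0.001] F [ 0.95 -0.05  1.29] grip 0.614 q7 [-0.72  0.72  0.25  1.4  -0.28  1.3   1.29]
```

```bash
python3 -m crank '[[1,[0,0.03,-0.08],[0,0,0]],[1,[0,0,0],[0,0,0]],[1,[0,0,0],[0,0,0]]]';python3 -c "from h import *;pose()"
```

```text
clock: 20.22
position: [0.5429, 0.3256, 0.0245]
ee_rot: [-0.463, 0.535, 0.588, 0.394]
ft_force: [-1.1, -1.6, 7.1]
grip_width: 0.608
t 20.22 pos [0.5429 0.3256 0.0245] yaw 0.123 x-axis [-0.262 -0.032 -0.964] zax [-0.123  0.992  0.   ] F [-1.12 -1.65  7.08] grip 0.608 q7 [-0.72  0.72  0.25  1.4  -0.28  1.3   1.29]
```

```bash
python3 -m crank '[[0.3,[0,0,0],[0,0,0]],[0.2,[0,0,0],[0,0,0]],[0,[0,0,0],[0,0,0]],[0,[0,0,0],[0,0,0]],[0,[0,0,0],[0,0,0]],[0,[0.39,0.05,1.45],[0,0,0]],[0,[0.78,0.1,2.9],[0,0,0]],[0,[0.78,0.1,2.9],[0,0,0]],[0,[0.65,0.08,2.4],[0,0,0]],[0,[0,0,0],[0,0,0]],[0,[0,0,0],[0,0,0]],[0,[0,0,0],[0,0,0]]]'; python3 -c "
from h import *
pose();p=viewer.camera('wrist');save(p,'w9.png',1)"; python3 -m crank '[[0,[-0.22,-3.6,0],[0.0108,-0.0877,0]],[0,[-0.22,-3.6,0],[0.0108,-0.0877,0]],[0,[-0.22,-3.6,0],[0.0108,-0.0877,0]],[0,[-0.22,-3.6,0],[0,0,-0.104]],[0,[-0.22,-3.6,0],[0,0,0]],[0,[-0.22,-3.6,0],[0,0,0]],[0,[-0.22,-3.6,0],[0,0,0]],[0,[0,0,0],[0,0,0]],[0,[0,0,0],[0,0,0]],[0,[0,0,0],[0,0,0]],[0,[0,0,0],[0,0,0]]]'; python3 -c "
from h import *
p=wfit('g4',.5535,.0778,-4);pose();save(p,'w10.png',1)"
```

```text
clock: 21.22
position: [0.5681, 0.3289, 0.1192]
ee_rot: [-0.462, 0.535, 0.588, 0.393]
ft_force: [0.0, 0.1, -0.9]
grip_width: 0.996
t 21.22 pos [0.5681 0.3289 0.1192] yaw 0.1233 x-axis [-0.264 -0.033 -0.964] zax [-0.123  0.992 -0.   ] F [ 0.04  0.12 -0.86] grip 0.996 q7 [-0.71  0.68  0.27  1.25 -0.26  1.49  1.28]
clock: 22.18
position: [0.5528, 0.0787, 0.1195]
ee_rot: [-0.504, 0.495, 0.506, 0.494]
ft_force: [0.6, 1.4, -0.6]
grip_width: 1.002
g4 px 252.53435941952273 189.34632856907515 pose [0.554  0.0773 0.0106] rms 1.14
t 22.23 pos [0.5529 0.0787 0.1195] yaw 0.0217 x-axis [-0.004  0.    -1.   ] zax [-0.022  1.     0.   ] F [ 0.06 -0.17  0.67] grip 1.003 q7 [-0.58  0.29  0.42  1.79 -0.13  1.09  1.48]
```

View pics/w9.png

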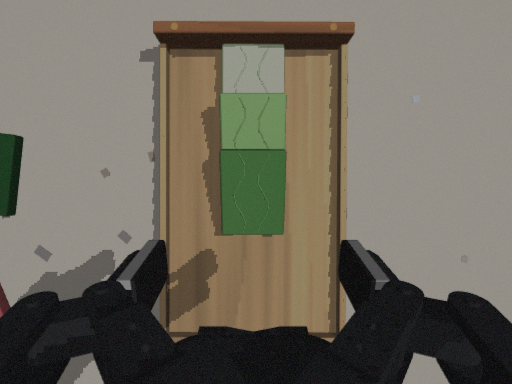

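Three slices lie straight and centred (col 253). Grasping green4.

```bash
python3 -m crank '[[0,[0.1,-0.1,-3.5],[0,0,-0.006]],[0,[0,0,-3.5],[0,0,0]],[0,[0,0,-2.2],[0,0,0]],[0,[0,0,-1.4],[0,0,0]],[0,[0,0,-0.75],[0,0,0]],[0,[0,0,0],[0,0,0]],[0,[0,0,0],[0,0,0]]]' 30; python3 -c "from h import *;pose()"
python3 -m crank '[[1,[0,0,0],[0,0,0]],[1,[0,0,0],[0,0,0]],[1,[0,0,0],[0,0,0]],[1,[0,0,0],[0,0,0]],[1,[0,0,0],[0,0,0]],[1,[0,0,0],[0,0,0]],[1,[0,0,0],[0,0,0]]]' 30; python3 -c "from h import *;pose()"
```

```text
clock: 22.82
position: [0.5545, 0.0767, 0.0069]
ee_rot: [-0.503, 0.497, 0.504, 0.496]
ft_force: [-0.4, 0.6, 0.9]
grip_width: 1.002
t 22.82 pos [0.5545 0.0767 0.0069] yaw 0.0142 x-axis [-0.003 -0.    -1.   ] zax [-0.014  1.     0.   ] F [-0.44  0.62  0.9 ] grip 1.002 q7 [-0.54  0.45  0.38  1.87 -0.21  0.87  1.53]
clock: 23.4
position: [0.5599, 0.0772, 0.0122]
ee_rot: [0.505, -0.494, -0.502, -0.5]
ft_force: [0.2, -4.2, 33.6]
grip_width: 0.061
t 23.4 pos [0.5599 0.0772 0.0122] yaw 0.0131 x-axis [ 0.009  0.004 -1.   ] zax [-0.013  1.     0.003] F [ 0.18 -4.17 33.64] grip 0.061 q7 [-0.54  0.44  0.38  1.86 -0.21  0.87  1.53]
```

The jaws closed over green4 (opening 0.06), so the grip slipped off its rounded top. I'll lift, open and look.

```bash
python3 -m crank '[[1,[0,0,1.5],[0,0,0]],[1,[0,0,2],[0,0,0]],[0,[0,0,3],[0,0,0]],[0,[0,0,3.5],[0,0,0]],[0,[0,0,2],[0,0,0]],[0,[0,0,0],[0,0,0]],[0,[0,0,0],[0,0,0]],[0,[0,0,0],[0,0,0]]]'; python3 -c "
from h import *
p=wfit('g4',.5535,.0778,-4);pose();save(p,'w11.png',1)"
```

```text
clock: 24.07
position: [0.5539, 0.0762, 0.1262]
ee_rot: [-0.503, 0.497, 0.504, 0.496]
ft_force: [-0.6, 0.5, -0.1]
grip_width: 0.844
g4 px 255.28423844253106 186.2663506341285 pose [0.5548 0.0775 0.025 ] rms 1.15
t 24.12 pos [0.5536 0.076  0.1257] yaw 0.0134 x-axis [-0.004 -0.    -1.   ] zax [-0.013  1.    -0.   ] F [-0.76 -0.11 -0.11] grip 0.926 q7 [-0.58  0.28  0.43  1.79 -0.13  1.1   1.47]
```

View pics/w11.png

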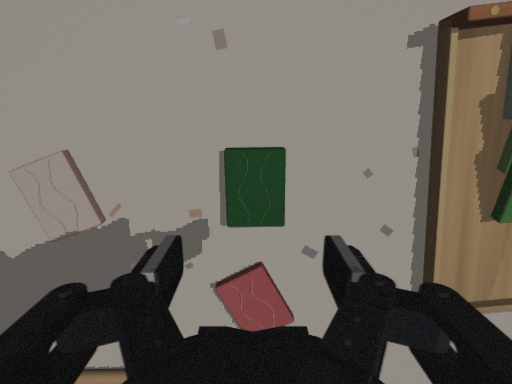

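Green4 is essentially unmoved at (254,187). I'll try again 3–4 mm lower.

```bash
python3 -m crank '[[0,[0.05,0.1,-3.5],[0,0,0.006]],[0,[0,0,-3.5],[0,0,0]],[0,[0,0,-2.8],[0,0,0]],[0,[0,0,-1.6],[0,0,0]],[0,[0,0,-0.9],[0,0,0]],[0,[0,0,0],[0,0,0]],[0,[0,0,0],[0,0,0]]]' 30; python3 -c "from h import *;pose()"
python3 -m crank '[[1,[0,0,0],[0,0,0]],[1,[0,0,0],[0,0,0]],[1,[0,0,0],[0,0,0]],[1,[0,0,0],[0,0,0]],[1,[0,0,0],[0,0,0]],[1,[0,0,0],[0,0,0]],[1,[0,0,0],[0,0,0]]]' 30; python3 -c "from h import *;pose()"
```

```text
clock: 24.7
position: [0.5547, 0.0768, 0.0035]
ee_rot: [-0.504, 0.496, 0.505, 0.494]
ft_force: [0.3, 0.0, 0.9]
grip_width: 0.999
t 24.7 pos [0.5547 0.0768 0.0035] yaw 0.0191 x-axis [-0.003 -0.001 -1.   ] zax [-0.019  1.    -0.   ] F [0.35 0.03 0.86] grip 0.999 q7 [-0.54  0.45  0.38  1.87 -0.22  0.87  1.54]
clock: 25.28
position: [0.5555, 0.0773, 0.005]
ee_rot: [-0.504, 0.495, 0.505, 0.495]
ft_force: [-1.4, 0.2, 6.3]
grip_width: 0.626
t 25.28 pos [0.5555 0.0773 0.005 ] yaw 0.0193 x-axis [-0.001  0.001 -1.   ] zax [-0.019  1.     0.001] F [-1.42  0.24  6.33] grip 0.626 q7 [-0.54  0.45  0.38  1.87 -0.22  0.87  1.54]
```

```bash
python3 -m crank '[[1,[0,0,1],[0,0,0]],[1,[0,0,3],[0,0,0]],[1,[0,0,3],[0,0,0]],[1,[0,0,3],[0,0,0]],[1,[0.47,3.64,0],[0,0,0.052]],[1,[0.47,3.64,0],[0,0,0.052]],[1,[0.47,3.64,0],[0,0,0]],[1,[0.47,3.64,0],[0,0,0]],[1,[0.47,3.64,0],[0,0,0]],[1,[0.47,3.64,0],[0,0,0]],[1,[0.47,3.64,0],[0,0,0]]]';  python3 -m crank '[[1,[0,0,0],[-0.0108,0.0877,0]],[1,[0,0,0],[-0.0108,0.0877,0]],[1,[0,0,0],[-0.0108,0.0877,0]],[1,[0,0,0],[0,0,0]],[1,[0,0,0],[0,0,0]],[1,[0,0,0],[0,0,0]],[1,[0,0,0],[0,0,0]]]'; python3 -c "
from h import *
pose();p=viewer.camera('wrist');save(p,'w12.png',1)"
```

```text
clock: 26.2
position: [0.5877, 0.3338, 0.1049]
ee_rot: [-0.529, 0.469, 0.53, 0.468]
ft_force: [0.4, -0.5, -0.2]
grip_width: 0.626
clock: 26.78
position: [0.5873, 0.3324, 0.1049]
ee_rot: [-0.463, 0.534, 0.588, 0.394]
ft_force: [-0.6, -0.8, -0.2]
grip_width: 0.629
t 26.78 pos [0.5873 0.3324 0.1049] yaw 0.1237 x-axis [-0.26  -0.031 -0.965] zax [-0.123  0.992  0.001] F [-0.62 -0.8  -0.2 ] grip 0.629 q7 [-0.7   0.73  0.28  1.2  -0.27  1.49  1.29]
```

View pics/w12.png

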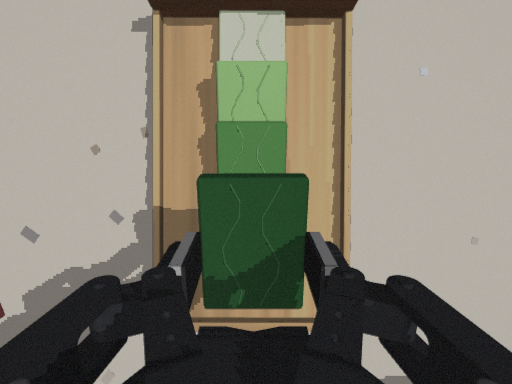

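Green4 is in line (col 253 for both). Lowering: 7.95 cm puts it about 2–3 mm above contact (target z ≈ 0.0226).

```bash
python3 -m crank '[[1,[0,-0.05,-3],[0,0,0]],[1,[0,0,-2.5],[0,0,0]],[1,[0,0,-1.5],[0,0,0]],[1,[0,0,-0.9],[0,0,0]],[1,[0,0,0],[0,0,0]],[1,[0,0,0],[0,0,0]],[1,[0,0,-0.15],[0,0,0]],[1,[0,0,0],[0,0,0]],[1,[0,0,0],[0,0,0]]]'; python3 -c "from h import *;pose()"; python3 -m crank '[[1,[0,0,-0.1],[0,0,0]],[1,[0,0,0],[0,0,0]],[1,[0,0,0],[0,0,0]]]';python3 -c "from h import *;pose()"
```

```text
clock: 27.58
position: [0.5879, 0.3315, 0.0238]
ee_rot: [-0.463, 0.534, 0.588, 0.394]
ft_force: [1.1, -0.3, -1.1]
grip_width: 0.63
t 27.58 pos [0.5879 0.3315 0.0238] yaw 0.1232 x-axis [-0.262 -0.032 -0.965] zax [-0.123  0.992  0.001] F [ 1.12 -0.34 -1.13] grip 0.63 q7 [-0.69  0.81  0.26  1.25 -0.29  1.37  1.31]
clock: 27.83
position: [0.5879, 0.3315, 0.0225]
ee_rot: [-0.463, 0.535, 0.588, 0.394]
ft_force: [1.2, 0.3, 1.0]
grip_width: 0.627
t 27.83 pos [0.5879 0.3315 0.0225] yaw 0.1232 x-axis [-0.262 -0.032 -0.965] zax [-0.123  0.992  0.001] F [1.24 0.35 1.03] grip 0.627 q7 [-0.69  0.81  0.26  1.25 -0.29  1.36  1.31]
```

```bash
python3 -m crank '[[1,[0,0,-0.07],[0,0,0]],[1,[0,0,0],[0,0,0]],[1,[0,0,0],[0,0,0]]]';python3 -c "from h import *;pose()"; python3 -m crank '[[0.3,[0,0,0],[0,0,0]],[0.2,[0,0,0],[0,0,0]],[0,[0,0,0],[0,0,0]],[0,[0,0,0],[0,0,0]],[0,[0,0,0],[0,0,0]],[0,[0.39,0.05,1.45],[0,0,0]],[0,[0.78,0.1,2.9],[0,0,0]],[0,[0.78,0.1,2.9],[0,0,0]],[0,[0.65,0.08,2.4],[0,0,0]],[0,[0,0,0],[0,0,0]],[0,[0,0,0],[0,0,0]],[0,[0,0,0],[0,0,0]]]'; python3 -c "
from h import *
pose();p=viewer.camera('wrist');save(p,'w13.png',1)"; python3 -m crank '[[0,[0,-3.5,3],[0,0,0]],[0,[0,-3.5,3],[0,0,0]],[0,[0,-3.5,2],[0,0,0]],[0,[0,-3.8,0],[0,0,0]],[0,[0,-3.8,0],[0,0,0]],[0,[0,-3.8,0],[0,0,0]],[0,[0,-3.8,0],[0,0,0]],[0,[0,0,0],[0,0,0]],[0,[0,0,0],[0,0,0]],[0,[0,0,0],[0,0,0]]]';python3 - <<'E'
from h import *
t=viewer.camera('top');s=viewer.camera('scene')
a=cv2.resize(np.ascontiguousarray(t['frame'][130:280,80:210,::-1]),None,fx=3,fy=3,interpolation=cv2.INTER_CUBIC)
b=cv2.resize(np.ascontiguousarray(s['frame'][120:384,130:420,::-1]),(400,364),interpolation=cv2.INTER_CUBIC)
c=np.zeros((450,790,3),np.uint8);c[:,:390]=a;c[:364,390:]=b;cv2.imwrite('pics/fin.png',c)
for n,p in(('top',t),('scene',s)):
    for k in('rose1','rack','paddle'):
        for q in mark_of(k,p)[:2]: print(n,k,w(p,q['location']).round(4),q['conf'])
E
```

```text
clock: 28.08
position: [0.5879, 0.3315, 0.0223]
ee_rot: [-0.463, 0.534, 0.588, 0.394]
ft_force: [-0.1, -0.5, 6.7]
grip_width: 0.624
t 28.08 pos [0.5879 0.3315 0.0223] yaw 0.1232 x-axis [-0.262 -0.032 -0.965] zax [-0.123  0.992  0.001] F [-0.12 -0.53  6.65] grip 0.624 q7 [-0.69  0.81  0.26  1.25 -0.29  1.36  1.31]
clock: 29.08
position: [0.6132, 0.3345, 0.1171]
ee_rot: [-0.462, 0.535, 0.588, 0.393]
ft_force: [-0.2, -0.0, -0.7]
grip_width: 1.001
t 29.08 pos [0.6132 0.3345 0.1171] yaw 0.1232 x-axis [-0.263 -0.033 -0.964] zax [-0.123  0.992 -0.   ] F [-0.17 -0.   -0.67] grip 1.001 q7 [-0.67  0.78  0.28  1.09 -0.28  1.55  1.3 ]
clock: 29.97
position: [0.6131, 0.0851, 0.1912]
ee_rot: [-0.462, 0.535, 0.588, 0.393]
ft_force: [-0.4, 1.6, -1.3]
grip_width: 1.001
top rose1 [ 0.5665 -0.1084  0.0039] 0.71
top rose1 [0.681  0.0816 0.0031] 0.61
top rack [ 0.4899 -0.3237  0.0006] 0.88
top paddle [ 7.781e-01 -3.480e-02  3.000e-04] 0.97
scene rose1 [0.6812 0.0803 0.0037] 0.85
scene rose1 [ 0.5647 -0.1094  0.0032] 0.67
scene paddle [ 0.7791 -0.0336 -0.0017] 0.91
scene paddle [0.5439 0.3256 0.0147] 0.28
```

View pics/fin.png

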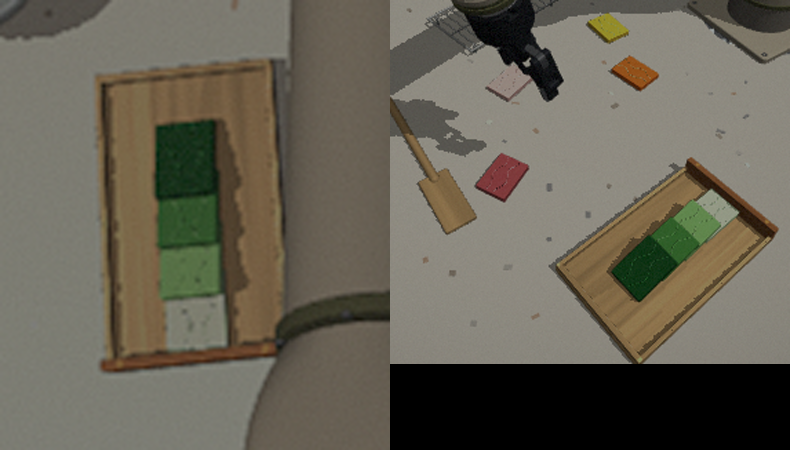

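View pics/w13.png

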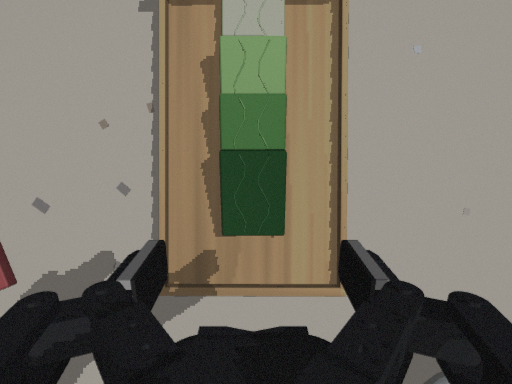

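The row is straight, centred and evenly overlapped, pale at the stop to dark at the far end, and the bystanders have not moved. The arm is clear, so I'm handing in.

```bash
python3 -c "
from h import *
print(manip.hand_in())"
```

```text
the job is handed in; nothing more can be done
None
```

I put the four green slices on the tray as asked and handed the job in at about 30 s of robot time. The palest lies flat against the end stop. The next three lean on each other in order, about 46 mm apart at about 0.265 rad.

**Slip:** My first grip on the darkest slice was too high. The jaws closed over its top with about 34 N at the wrist. The slice moved only about 1 mm, and a second grip a few millimetres lower held.

**Last checks:**
- **Row:** The wrist and top pictures show the row straight down the middle, evenly overlapped and in the right order, standing by itself with the arm clear. Each leaning slice touched down within about 0.6 mm of the height I worked out.
- **Bystanders:** The two rose slices, the rack and the paddle were found within about 5 mm of where they started, roughly the detector's accuracy. The last side picture caught the rack only partly, so its position rests on the top picture alone.
- **Disagreement:** The wrist camera put the tray's centre line about 1.5–2 mm off the estimate from the top and side cameras. I went with the wrist camera, and the pictures afterwards bore that out.

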